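Cork the last bottle and fill the rack row

TASK

Cork the bottle that stands in the bench corker: pull the lever down to its stop so that the cork goes home, then ease it back up slowly and under control, never letting it snap. Also set that bottle and the two other bottles on the counter upright on the three free cork coasters of the rack's lower board, one centred on each, so that they make a neat row with the bottle already there. Do not drop or tip a bottle, and leave the bottle on the rack and everything else where it stands.

Things in the scene. Friction and masses are not known exactly. Their poses are not given: they have to be found in the camera images.
- bottle_a: one of two alike bottles standing on the counter in front of the rack (with the mill, in any order): white stoneware, 160 mm tall: body 64 mm in diameter up to z = 72 mm, shoulder up to z = 90, straight neck 32 mm in diameter from z = 90 to 140, cork cap 38 mm in diameter from z = 140 to 160; about 0.35 kg. Origin: centre of the underside, z up
- bottle_b: the other of the two bottles standing on the counter: same shape and size as bottle_a
- bottle_corker: bottle standing on the corker's base plate under the ram; same size as bottle_a, but its cork cap stands up to 12 mm proud of the neck until pressed home
- stopper (a joint): how far the cork of bottle_corker has been pressed in: 0 = 12 mm proud, 0.012 = fully home (cap resting on the neck). It needs about 8 N and stays where it is pressed
- corker: fixed steel bench corker. Origin: at counter height under the ram's axis; x points away from the robot to its column, z up. Base plate 20 mm thick, x = -70 to 120, y = +-55 mm; the bottle stands on it over the origin. Column 35 x 45 mm at x = 90, 315 mm high; a head arm 40 mm wide reaches over the bottle at z = 285 to 315 mm and ends at x = -17 mm
- ram_foot (a point): centre of the flat foot of the corker's ram, 24 mm in diameter, hanging under the head arm straight over the bottle; 235 mm above the counter with the lever up, 55 mm lower at full stroke
- lever (a joint): corker lever angle, rad: 0 = up at rest (arm 10 degrees above level), 0.70 = fully down at its stop. A spring returns it: about 3 N at the handle at rest, 7 N at full stroke, some 4 N more while the cork moves; let go, it snaps up. The ram follows it, 78 mm per rad: it meets the cork from about 0.54 rad on and the cork is home at the stop
- lever_pivot (a point): point on the lever's hinge axis, 285 mm straight above the corker's origin; the axis runs along the corker's x, and the lever reaches from it to the corker's -y side
- handle (a point): middle of the lever's grip: a wooden horizontal round bar, 24 mm in diameter, along the corker's x axis from 55 mm before to 60 mm beyond this point; 180 mm from the hinge axis (lever up: 177 mm to -y of it and 31 mm above it). The lever's 16 mm steel arm joins the bar's far end (60 mm beyond)
- rack: fixed wooden two-board rack, open in front. Origin: on the counter under the middle of the row; x points away from the robot, the row runs along y. Lower board x = -50 to 75, y = +-185 mm, top at z = 30 mm, four places at x = 0, y = -120, -40, 40, 120 mm. Two posts at its back corners (x = 55 to 75, y = +-175 mm)
- upper_board (a point): middle of the lower front edge of the rack's upper board, 225 mm above the counter. The board is 15 mm thick and as long as the rack, and reaches from rack x = 10 to 85 mm, so it hangs over the back of the row of bottles
- bottle_shelf: a fourth, alike bottle already standing on one of the rack's four places, straight on the board; it stays there
- mill: dark wooden pepper mill, 165 mm tall, 56 mm in diameter, standing among the bottles on the counter; bystander. Origin: centre of underside
- jar: squat storage jar with a steel lid, 72 mm in diameter, 95 mm tall; bystander. Origin: centre of underside
- mug: blue mug, 80 mm in diameter, 90 mm tall; bystander. Origin: centre of underside
- bowl: white bowl, 150 mm in diameter, 60 mm tall; bystander. Origin: centre of underside
- can: food can, 74 mm in diameter, 100 mm tall; bystander. Origin: centre of underside
- coaster_1: fixed round cork coaster, 74 mm in diameter, 4 mm thick, on one of the free places of the rack's lower board. Origin: centre of its underside, z up
- coaster_2: fixed round cork coaster, 74 mm in diameter, 4 mm thick, on one of the free places of the rack's lower board. Origin: centre of its underside, z up
- coaster_3: fixed round cork coaster, 74 mm in diameter, 4 mm thick, on one of the free places of the rack's lower board. Origin: centre of its underside, z up
Mind the look-alikes: they are no part of the job. Leave any red or yellow look-alike of the bottle_corker alone. Leave any red look-alike of the bottle_b alone.

How it is judged:
By the outcome, as a careful person would: the job done as asked, in the order asked, and still so for the second after the job is handed in, with the robot touching nothing.
It also fails if it takes over 72 s, if anything falls off the work surface, if the arm or the gripper's body presses on something with over 40 N, if the wrist force passes 120 N, or if a joint passes its speed limit or range.

ROBOT

A 7-joint arm with a two-finger parallel gripper is mounted at the origin on the work surface. World frame = base frame: x ahead of the robot, y to its left, z up, the work surface at z = 0. Lengths are in mm, angles in rad, forces in N, time in s.
With the tool pointing down it reaches from about 400 to 875 mm from the base axis. Payload 4.4 kg.
Tool frame: the origin (TCP) lies between the finger pads; the fingertips stand 17 mm ahead of it and the grasp point (between the pads) lies 2 mm behind it; z points along the fingers, y is the line along which they close (so a half turn about z gives the same grasp; the last joint's range is limited). The gripper opens to 85 mm and grips with 20 to 120 N. Pads are 22 mm wide; open, the fingers measure 114 mm over their backs; the gripper's body (76 mm by 85 mm) begins 54 mm behind the grasp point. The pads swing forward as they close: fully open they stand 13 mm farther back than shut.
Start: joints at [-1.397, 0.628, 0.038, 1.517, -0.027, 0.996, -0.02], TCP at [154.356, 631.421, 248.313] pointing down, gripper open.
Joint ranges: [-3.06, 3.06], [-0.37, 2.12], [-1.25, 1.32], [0.18, 2.47], [-1.1, 4.24], [0.23, 1.98], [-2.94, 2.94]. Speed limits (rad/s): [2.57, 2.57, 3.14, 3.14, 3.14, 3.14, 3.14].

INTERFACE

Orientations are given as [roll, pitch, yaw] about the fixed x, y, z axes, in that order (R = Rz(yaw) Ry(pitch) Rx(roll)).
In Python, from cell import sensors, get_image, ctrl gives the robot as it stands.
- The arm moves only by the tool send_rows, never from a script. Its argument "series" is a list of rows, each a list of 3 entries, a list of its own where there are three numbers: the finger opening in mm, from 0 to 85.4, then the shift along the world's x, y, z in units of 60 mm (1.0 is 60 mm), then the turn, a rotation vector about the world's x, y, z in units of 5 degrees (1.0 is 5 degrees). A call has 1 to 8 rows; each row shifts and turns the commanded pose from where the row before left it; what a row does not reach is not made up. A row lasts 1/8 s, in which the tool goes at most 62.5 mm and 10.7 degrees, less where a joint would pass 70% of its speed; a pose out of reach is approached as far as the arm can. A call is refused whole if a number of a shift passes 1 or a number of a turn 1, either way. A call with a gripper value outside its range is refused whole. The fingers move at their own pace and stop on an object; the grip force is fixed at half the most. Time passes only in rows, so rows that do not move let the fingers close. It gives the time, the measured TCP pose, the force, the opening and the grip force at its end, in the units of the state.
- sensors.read_state(): the state, without advancing time (a new reading comes with each control period).
- get_image(name): name is "scene" or "top" or "wrist"; returns a dict with "img" (400x640x3 uint8, red, green, blue), "depth" (400x640 float32, mm along the optical axis (not along the pixel's ray), 0 where there is no reading), "vfov" (degrees; the focal length in pixels is half the picture's height over the tangent of half this angle, whatever the lens; pixels are square), "cx", "cy" (the principal point, pixels), "world_to_cam" (4x4, takes a point from world to camera coordinates). Camera axes: x right, y down, z forward; pixel columns grow to the right and rows downward; lengths in mm; the calibration is good to about 2 mm. A picture is of the moment at which its call begins.
- ctrl.finish_job(): hands the job in; it is judged then, once.
The state is a dict: "clock": time; "qpos": joint angles; "qd": joint speeds; "tau": joint torques, N m; "eef_pos": TCP position; "tool_rot": TCP orientation; "force": force on the tool from outside, world axes, zero at the start; "torque": the same for the moment, N m; "width": finger opening in mm; "gripper_force": force on a finger pad.
Only numpy, scipy, OpenCV 4.12 (cv2) and the standard library are available. Lean on these libraries where they do the work, as an engineer would, in place of code of your own. Each camera call takes 0.05 s, during which the arm holds its last target. There are 200 camera calls.

## Working session

There is one attempt and no reset: what is moved stays moved. The work goes in short steps, Python scripts to look and compute and a tool call to move; the robot and the scene stay as the last step left them, time stands still between calls to the robot, and variables do not carry over. Pictures are saved under pics/ and viewed, at most 10 in all, crops included, and the job is handed in when it is done.

Besides the shell and the picture viewer there is one more tool, called after "Emit:" by a JSON object that holds its "method" and its "body". send_rows: Moves the arm, as the interface text tells. Its arguments: {"type":"object","properties":{"series":{"type":"array"}},"required":["series"]}

```bash
mkdir -p pics; ls; cat > h.py <<'E'
import numpy as np, cv2
from cell import sensors, get_image, ctrl
def cam(d):
    f=200/np.tan(np.radians(d["vfov"])/2); return f,d["cx"],d["cy"],np.array(d["world_to_cam"])
def pts(d):
    f,cx,cy,T=cam(d); z=d["depth"]; v,u=np.mgrid[:400,:640]
    P=np.stack([(u-cx)/f*z,(v-cy)/f*z,z,np.ones_like(z)],-1)
    return (P@np.linalg.inv(T).T)[...,:3]
def save(d,n): cv2.imwrite("pics/"+n+".png",d["img"][...,::-1])
E
python3 - <<'E'
from h import *
s=sensors.read_state(); print({k:np.round(s[k],3) for k in s})
for n in("scene","top"):
    d=get_image(n); save(d,n+"0"); np.savez(n+"0.npz",**d); print(n,d["vfov"],d["cx"],d["cy"],np.round(np.linalg.inv(d["world_to_cam"]),3))
E
```

```text
pics
{'clock': np.float64(0.0), 'qpos': array([-1.397,  0.629,  0.038,  1.518, -0.027,  0.996, -0.02 ]), 'qd': array([-0.   ,  0.001, -0.   ,  0.001, -0.   ,  0.001, -0.001]), 'tau': array([ 0.0000e+00, -5.6342e+01,  1.2260e+00, -1.9343e+01,  1.1000e-02,
        1.1000e-02,  0.0000e+00]), 'eef_pos': array([154.222, 630.823, 247.38 ]), 'tool_rot': array([-3.14 ,  0.   ,  2.902]), 'force': array([-0.361,  0.778, -0.271]), 'torque': array([-0.038,  0.045, -0.023]), 'gripper_force': np.float64(0.0), 'width': np.float64(85.318)}
scene 50.61576245567228 321.80554480156695 199.2704613266187 [[ 9.950000e-01 -8.400000e-02  4.800000e-02  5.081100e+02]
 [-9.500000e-02 -7.630000e-01  6.390000e-01 -9.547320e+02]
 [-1.800000e-02 -6.410000e-01 -7.680000e-01  1.275957e+03]
 [ 0.000000e+00  0.000000e+00  0.000000e+00  1.000000e+00]]
top 51.528873139659446 319.7309652343216 198.28301991520925 [[ 2.400000e-02 -9.880000e-01  1.540000e-01  3.971060e+02]
 [-1.000000e+00 -2.500000e-02 -3.000000e-03 -4.683200e+01]
 [ 7.000000e-03 -1.540000e-01 -9.880000e-01  1.337877e+03]
 [ 0.000000e+00  0.000000e+00  0.000000e+00  1.000000e+00]]
```

View pics/scene0.png

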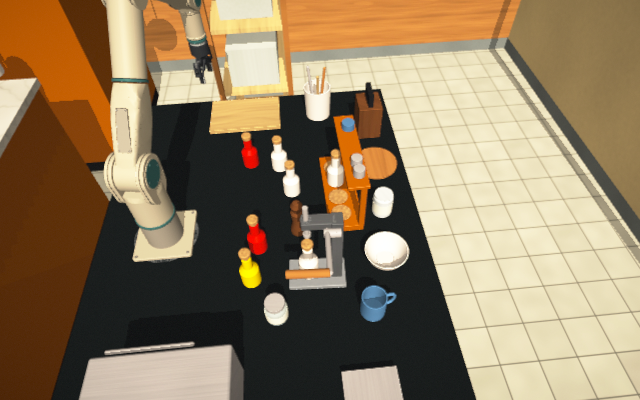

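View pics/top0.png

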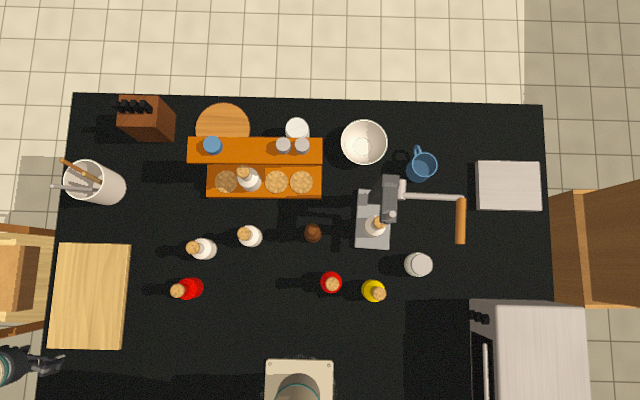

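The scene shows the white counter bottles at (279,157) and (291,182), with the mill at (296,217). The corker bottle is at (308,255) under the ram. The shelf bottle is at (335,172). The red look-alikes are at (250,152) and (257,237), and the yellow one is at (250,270). In the top view, the coasters are at (227,181), (275,182) and (301,182), and the handle is at (461,221).

```bash
python3 - <<'E'
from h import *
for n in("top","scene"):
    d=dict(np.load(n+"0.npz")); P=pts(d); img=d["img"]; hsv=cv2.cvtColor(img,cv2.COLOR_RGB2HSV)
    H,S,V=[hsv[...,i].astype(int) for i in range(3)]
    ok=(P[...,0]>350)&(P[...,0]<800)&(P[...,1]>-450)&(P[...,1]<500)&(d["depth"]>0)
    print("==",n,"counter z",np.median(P[...,2][ok&(V<40)]))
    def blobs(name,m,amin=25,fit=False):
        k,l,st,c=cv2.connectedComponentsWithStats((m&ok).astype(np.uint8))
        for i in range(1,k):
            if st[i,4]<amin: continue
            q=P[l==i]; lo,hi=np.percentile(q,3,axis=0),np.percentile(q,97,axis=0)
            (cx,cy),(w,h),a=cv2.minAreaRect(q[:,:2].astype(np.float32))
            print(name,"px",c[i].round(),st[i,4],"mean",q.mean(0).round(1),"lo",lo.round(),"hi",hi.round(),"rect",np.round([cx,cy,w,h,a],1))
    z=P[...,2]
    blobs("tops150-200",(z>150)&(z<200))
    blobs("white body",(S<60)&(V>130)&(z>20)&(z<110),60)
    blobs("coaster",(H>8)&(H<30)&(S>40)&(V>80)&(z>29)&(z<40)&(P[...,0]>550))
    blobs("z 14-26",(z>14)&(z<26),150)
    blobs("lower board",(z>22)&(z<40)&(S>60),150)
    blobs("upper board",(z>232)&(z<250),150)
    blobs("lever orange",(H<25)&(S>120)&(z>255)&(z<345),60)
    blobs("head",(z>300)&(z<325)&(S<80),60)
E
```

```text
== top counter z 0.38079595700469326
tops150-200 px [146. 124.] 153 mean [789.5 467.6 159.2] lo [781. 440. 152.] hi [799. 498. 164.] rect [790.  468.7  19.6  61.1   2.3]
tops150-200 px [243. 172.] 162 mean [647.9 169.5 186.8] lo [632. 154. 155.] hi [665. 186. 194.] rect [649.  170.9  36.7  36.2  85. ]
tops150-200 px [375. 193.] 41 mean [ 598.9 -207.5  173.8] lo [ 589. -219.  154.] hi [ 621. -203.  196.] rect [ 602.2 -206.2   37.2   14.9   25.6]
tops150-200 px [378. 223.] 100 mean [ 509.8 -213.5  189.6] lo [ 497. -231.  174.] hi [ 528. -201.  196.] rect [ 510.5 -214.2   37.    26.7   39.1]
tops150-200 px [312. 230.] 142 mean [488.7 -30.3 159.3] lo [473. -45. 151.] hi [507. -14. 167.] rect [488.8 -29.5  37.5  37.3   1.3]
tops150-200 px [243. 234.] 143 mean [474.8 163.9 159.2] lo [459. 148. 154.] hi [491. 181. 164.] rect [475.3 163.6  35.8  35.7  47.2]
tops150-200 px [192. 247.] 150 mean [432.3 306.2 159.4] lo [417. 290. 153.] hi [449. 323. 164.] rect [432.6 307.7  36.7  37.3  20.6]
tops150-200 px [332. 279.] 34 mean [354.7 -88.7 170.4] lo [ 351. -101.  166.] hi [360. -76. 175.] rect [3
[... 4779 characters left out ...]
8.3]
lower board px [340. 198.] 1298 mean [653.6  86.1  30.4] lo [598. -51.  24.] hi [714. 292.  37.] rect [658.6 129.1 124.8 373.8   1.2]
upper board px [350. 154.] 1189 mean [689.4 109.3 239.1] lo [657. -52. 234.] hi [730. 304. 245.] rect [693.6 132.2  76.  378.7   1.1]
lever orange px [307. 273.] 400 mean [ 505.6 -403.7  323.9] lo [ 452. -413.  315.] hi [ 560. -392.  329.] rect [ 506.1 -400.5   23.4  114.    86.9]
head px [322. 221.] 576 mean [ 561.7 -231.3  312.7] lo [ 501. -250.  301.] hi [ 616. -208.  319.] rect [ 558.1 -227.7   54.1  120.5   83. ]
head px [328. 254.] 199 mean [ 567.  -342.5  311.3] lo [ 559. -405.  301.] hi [ 575. -279.  322.] rect [ 566.7 -341.1  140.2   15.8   87.3]
```

Emit:
{"method": "send_rows", "body": {"series": [[85, [0.46, -0.8, 0.25], [0, 0, 1]], [85, [0.46, -0.8, 0.25], [0, 0, 1]], [85, [0.46, -0.8, 0.25], [0, 0, 0.14]], [85, [0.46, -0.8, 0.25], [0, 0, 0]], [85, [0.46, -0.8, 0.25], [0, 0, 0]], [85, [0.46, -0.8, 0.25], [0, 0, 0]], [85, [0.46, -0.8, 0.25], [0, 0, 0]], [85, [0.46, -0.8, 0.25], [0, 0, 0]]]}}

```text
clock: 1.1
eef_pos: [375.7, 245.6, 368.7]
tool_rot: [3.142, -0.0, 3.089]
force: [1.1, 0.1, -0.1]
width: 85.2
gripper_force: 0.0
```

```bash
python3 - <<'E'
from h import *
s=sensors.read_state(); print(np.round(s["qpos"],3),s["eef_pos"],s["tool_rot"])
for n in("top","scene"):
    d=dict(np.load(n+"0.npz")); P=pts(d); hsv=cv2.cvtColor(d["img"],cv2.COLOR_RGB2HSV)
    S=hsv[...,1]; z=P[...,2]
    b=(z>24)&(z<42)&(P[...,0]>580)&(P[...,0]<740)&(P[...,1]>-80)&(P[...,1]<330)
    print(n,"S hist",np.histogram(S[b],bins=range(0,260,25))[0])
    f,cx,cy,T=cam(d); Ti=np.linalg.inv(T)
    k,l,st,c=cv2.connectedComponentsWithStats((b&(S<190)&(S>60)).astype(np.uint8))
    for i in range(1,k):
        if st[i,4]<60: continue
        v,u=np.nonzero(l==i); r=np.stack([(u-cx)/f,(v-cy)/f,np.ones(len(u))])
        r=Ti[:3,:3]@r; q=Ti[:3,3:]+r*(34-Ti[2,3])/r[2]
        (x,y),R=cv2.minEnclosingCircle(q[:2].T.astype(np.float32))
        print(st[i,4],c[i].round(),"circ",round(x,1),round(y,1),round(R,1),"lo",q.min(1).round(),"hi",q.max(1).round())
E
```

```text
[-0.719  0.202  0.095  1.868 -0.022  1.073  0.902] [375.68689183 245.61682025 368.70671941] [ 3.14157665e+00 -5.85845989e-05  3.08859491e+00]
top S hist [   0    2    3    7   13  983  239   88  425 1232]
407 [226. 181.] circ 648.1 250.8 37.6 lo [614. 214.  34.] hi [686. 286.  34.]
417 [276. 182.] circ 652.0 90.6 37.7 lo [614.  54.  34.] hi [687. 126.  34.]
418 [301. 182.] circ 653.2 10.2 37.4 lo [616. -25.  34.] hi [689.  46.  34.]
scene S hist [  1   7  12   9  15  27 397  51  63 269]
224 [338. 196.] circ 648.4 88.7 37.6 lo [613.  53.  34.] hi [684. 126.  34.]
176 [342. 211.] circ 647.2 -6.9 52.4 lo [613. -59.  34.] hi [685.  45.  34.]
```

Emit:
{"method": "send_rows", "body": {"series": [[85, [0.46, -0.8, 0.25], [0, 0, 0]], [85, [0.46, -0.8, 0.25], [0, 0, 0]], [85, [0.125, -0.92, 0], [0, 0, 0]], [85, [0.125, -0.92, 0], [0, 0, 0]], [85, [0.125, -0.92, 0], [0, 0, 0]], [85, [0.125, -0.92, 0], [0, 0, 0]], [85, [0.125, -0.92, 0], [0, 0, 0]], [85, [0.125, -0.92, 0], [0, 0, 0]]]}}

```text
clock: 2.1
eef_pos: [475.2, -181.3, 398.1]
tool_rot: [3.141, -0.0, 3.089]
force: [-0.4, -0.2, 0.7]
width: 85.2
gripper_force: 0.0
```

Emit:
{"method": "send_rows", "body": {"series": [[85, [0.125, -0.92, 0], [0, 0, 0]], [85, [0.125, -0.92, 0], [0, 0, 0]], [85, [0.125, -0.92, 0], [0, 0, 0]], [85, [0.125, -0.92, 0], [0, 0, 0]], [85, [0, 0, 0], [0, 0, 0]]]}}

```text
clock: 2.72
eef_pos: [503.2, -405.4, 396.6]
tool_rot: [-3.139, -0.003, 3.082]
force: [-0.4, -0.2, -0.7]
width: 85.1
gripper_force: 0.0
```

```bash
python3 - <<'E'
from h import *
s=sensors.read_state(); print(s["clock"],np.round(s["qpos"],3),s["eef_pos"],s["tool_rot"])
d=get_image("wrist"); save(d,"w1"); P=pts(d)
H,S,V=cv2.split(cv2.cvtColor(d["img"],cv2.COLOR_RGB2HSV))
m=(H<25)&(S>120)&(P[...,2]>290)&(P[...,2]<345)
q=P[m]; print(len(q),cv2.minAreaRect(q[:,:2].astype(np.float32)),np.percentile(q[:,2],[5,50,95]))
for t in range(0,41,4):
    a=np.radians(10-t); print(t, np.round([-180*np.cos(a)+177.3, 180*np.sin(a)-31.3],1))
E
```

```text
2.725 [ 0.398  0.541  0.421  1.31  -0.214  1.336  2.326] [ 503.22295899 -405.38660724  396.55298927] [-3.13933669 -0.00346919  3.08168055]
5782 ((508.38128662109375, -398.3694763183594), (24.136537551879883, 114.21949005126953), 86.97547912597656) [318.75923432 325.98749838 327.95985012]
0 [ 0. -0.]
4 [ -1.7 -12.5]
8 [ -2.6 -25. ]
12 [ -2.6 -37.6]
16 [ -1.7 -50.1]
20 [  0.  -62.6]
24 [  2.6 -74.8]
28 [  6.1 -86.9]
32 [ 10.4 -98.7]
36 [  15.5 -110.2]
40 [  21.4 -121.3]
```

Emit:
{"method": "send_rows", "body": {"series": [[85, [0, 0.01, -0.4], [0, 0, 0]], [85, [0, 0.01, -0.5], [0, 0, 0]], [85, [0, 0, -0.5], [0, 0, 0]], [0, [0, 0, 0], [0, 0, 0]], [0, [0, 0, 0], [0, 0, 0]], [0, [0, 0, 0], [0, 0, 0]], [0, [0, 0, 0], [0, 0, 0]], [0, [0, 0, 0], [0, 0, 0]]]}}

```text
clock: 3.78
eef_pos: [506.0, -398.5, 315.1]
tool_rot: [3.14, 0.001, 3.089]
force: [0.5, 3.5, 2.7]
width: 22.1
gripper_force: 58.6
```

Emit:
{"method": "send_rows", "body": {"series": [[0, [0, -0.014, -0.104], [0.4, -0.02, 0]], [0, [0, -0.014, -0.104], [0.4, -0.02, 0]], [0, [0, -0.008, -0.104], [0.4, -0.02, 0]], [0, [0, -0.008, -0.104], [0.4, -0.02, 0]], [0, [0, 0, -0.104], [0.4, -0.02, 0]], [0, [0, 0, -0.104], [0.4, -0.02, 0]], [0, [0, 0.008, -0.104], [0.4, -0.02, 0]], [0, [0, 0.008, -0.104], [0.4, -0.02, 0]]]}}

```text
clock: 4.78
eef_pos: [505.9, -399.8, 264.0]
tool_rot: [2.856, -0.0, 3.089]
force: [2.1, 6.5, 5.0]
width: 21.9
gripper_force: 59.0
```

Emit:
{"method": "send_rows", "body": {"series": [[0, [0, 0.014, -0.104], [0.4, -0.02, 0]], [0, [0, 0.014, -0.104], [0.4, -0.02, 0]], [0, [0, 0.022, -0.102], [0.4, -0.02, 0]], [0, [0, 0.022, -0.102], [0.4, -0.02, 0]], [0, [0, 0.029, -0.101], [0.4, -0.02, 0]], [0, [0, 0.029, -0.101], [0.4, -0.02, 0]], [0, [0, 0.036, -0.098], [0.4, -0.02, 0]], [0, [0, 0.036, -0.098], [0.4, -0.02, 0]]]}}

```text
clock: 5.78
eef_pos: [506.5, -387.6, 216.6]
tool_rot: [2.576, 0.001, 3.089]
force: [2.3, 4.6, 10.8]
width: 22.5
gripper_force: 59.4
```

Emit:
{"method": "send_rows", "body": {"series": [[0, [0, 0.043, -0.096], [0.4, -0.02, 0]], [0, [0, 0.043, -0.096], [0.4, -0.02, 0]], [0, [0, 0.049, -0.093], [0.4, -0.02, 0]], [0, [0, 0.049, -0.093], [0.4, -0.02, 0]], [0, [0, 0.03, -0.07], [0, 0, 0]], [0, [0, 0, 0], [0, 0, 0]], [0, [0, 0, 0], [0, 0, 0]]]}}

```text
clock: 6.65
eef_pos: [507.1, -376.5, 194.1]
tool_rot: [2.439, 0.006, 3.088]
force: [2.5, 0.4, 24.0]
width: 22.0
gripper_force: 60.8
```

```bash
python3 - <<'E'
from h import *
s=sensors.read_state(); print(s["clock"],np.round(s["qpos"],3),s["eef_pos"],s["tool_rot"],s["force"])
d=get_image("scene"); cv2.imwrite("pics/s1.png",cv2.resize(d["img"][190:310,230:390,::-1],None,fx=5,fy=5,interpolation=2))
E
```

```text
6.65 [ 0.767  0.953  0.153  1.222 -0.574  1.557  2.595] [ 507.12217798 -376.50497472  194.0506054 ] [2.43889706 0.0055606  3.0881948 ] [ 2.45870438  0.35898337 24.01940559]
```

View pics/s1.png

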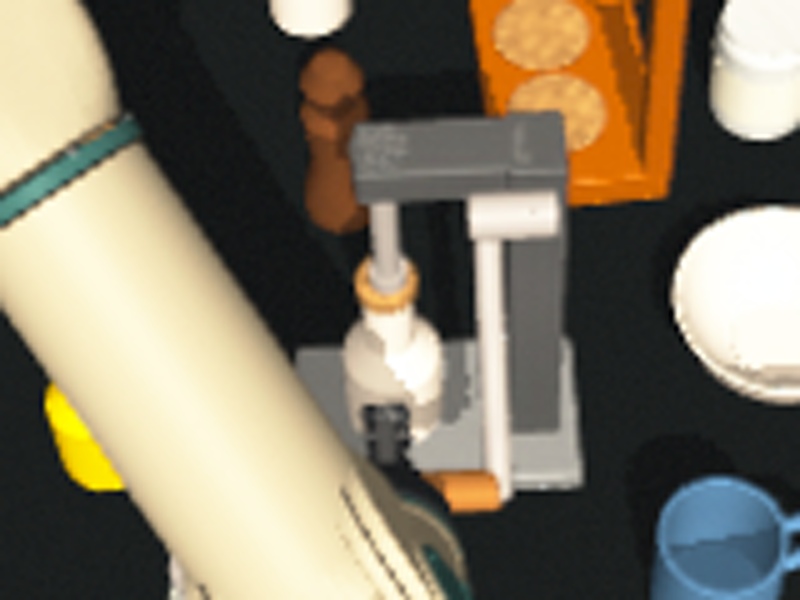

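The crop shows the ram foot on the cap at (388,285) and the lever fully down, with the grip held at (455,490). I'll press a little more to confirm the stop, then ease back up.

Emit:
{"method": "send_rows", "body": {"series": [[0, [0, 0, -0.05], [0, 0, 0]], [0, [0, 0, -0.03], [0, 0, 0]], [0, [0, 0, 0], [0, 0, 0]]]}}

```text
clock: 7.08
eef_pos: [507.2, -376.4, 193.7]
tool_rot: [2.436, 0.008, 3.089]
force: [-2.4, -1.5, 40.5]
width: 22.1
gripper_force: 62.3
```

```bash
python3 - <<'E'
from h import *
s=sensors.read_state(); print(s["clock"],np.round(s["qpos"],3),s["eef_pos"],s["tool_rot"],s["force"])
d=get_image("scene");P=pts(d)
H,S,V=cv2.split(cv2.cvtColor(d["img"],cv2.COLOR_RGB2HSV))
m=(H<25)&(S>80)&(P[...,2]>140)&(P[...,2]<215)&(abs(P[...,0]-512)<30)&(abs(P[...,1]+223)<30)
print(m.sum(),np.percentile(P[m],[3,50,97],axis=0).round(1))
E
```

```text
7.075 [ 0.768  0.954  0.153  1.223 -0.577  1.557  2.598] [ 507.18297428 -376.35615148  193.65171908] [2.43642453 0.0081068  3.08882752] [-2.35076542 -1.52162398 40.46398458]
69 [[ 494.  -239.   164.7]
 [ 505.8 -230.8  176.7]
 [ 528.2 -210.4  183.9]]
```

Emit:
{"method": "send_rows", "body": {"series": [[0, [0, 0, 0.05], [0, 0, 0]], [0, [0, -0.02, 0.05], [0, 0, 0]], [0, [0, -0.01, 0.05], [0, 0, 0]], [0, [0, -0.025, 0.047], [-0.2, 0.01, 0]], [0, [0, -0.025, 0.047], [-0.2, 0.01, 0]], [0, [0, -0.025, 0.047], [-0.2, 0.01, 0]], [0, [0, -0.025, 0.047], [-0.2, 0.01, 0]], [0, [0, -0.022, 0.048], [-0.2, 0.01, 0]]]}}

```text
clock: 8.12
eef_pos: [506.7, -384.0, 208.5]
tool_rot: [2.526, 0.002, 3.089]
force: [1.6, 5.9, 9.0]
width: 22.1
gripper_force: 59.3
```

Emit:
{"method": "send_rows", "body": {"series": [[0, [0, -0.022, 0.048], [-0.2, 0.01, 0]], [0, [0, -0.022, 0.048], [-0.2, 0.01, 0]], [0, [0, -0.022, 0.048], [-0.2, 0.01, 0]], [0, [0, -0.018, 0.049], [-0.2, 0.01, 0]], [0, [0, -0.018, 0.049], [-0.2, 0.01, 0]], [0, [0, -0.018, 0.049], [-0.2, 0.01, 0]], [0, [0, -0.018, 0.049], [-0.2, 0.01, 0]], [0, [0, -0.014, 0.05], [-0.2, 0.01, 0]]]}}

```text
clock: 9.12
eef_pos: [506.3, -392.9, 231.4]
tool_rot: [2.665, 0.001, 3.09]
force: [2.1, 6.2, 7.8]
width: 22.0
gripper_force: 59.2
```

Emit:
{"method": "send_rows", "body": {"series": [[0, [0, -0.014, 0.05], [-0.2, 0.01, 0]], [0, [0, -0.014, 0.05], [-0.2, 0.01, 0]], [0, [0, -0.014, 0.05], [-0.2, 0.01, 0]], [0, [0, -0.011, 0.051], [-0.2, 0.01, 0]], [0, [0, -0.011, 0.051], [-0.2, 0.01, 0]], [0, [0, -0.011, 0.051], [-0.2, 0.01, 0]], [0, [0, -0.011, 0.051], [-0.2, 0.01, 0]], [0, [0, -0.007, 0.052], [-0.2, 0.01, 0]]]}}

```text
clock: 10.12
eef_pos: [506.0, -398.6, 255.2]
tool_rot: [2.805, -0.0, 3.089]
force: [0.8, 6.1, 5.8]
width: 22.0
gripper_force: 59.2
```

Emit:
{"method": "send_rows", "body": {"series": [[0, [0, -0.007, 0.052], [-0.2, 0.01, 0]], [0, [0, -0.007, 0.052], [-0.2, 0.01, 0]], [0, [0, -0.007, 0.052], [-0.2, 0.01, 0]], [0, [0, -0.004, 0.052], [-0.2, 0.01, 0]], [0, [0, -0.004, 0.052], [-0.2, 0.01, 0]], [0, [0, -0.004, 0.052], [-0.2, 0.01, 0]], [0, [0, -0.004, 0.052], [-0.2, 0.01, 0]], [0, [0, 0, 0.052], [-0.2, 0.01, 0]]]}}

```text
clock: 11.12
eef_pos: [505.9, -401.0, 279.8]
tool_rot: [2.946, -0.0, 3.089]
force: [1.4, 5.6, 4.3]
width: 22.2
gripper_force: 59.2
```

Emit:
{"method": "send_rows", "body": {"series": [[0, [0, 0, 0.052], [-0.2, 0.01, 0]], [0, [0, 0, 0.052], [-0.2, 0.01, 0]], [0, [0, 0, 0.052], [-0.2, 0.01, 0]], [0, [0, 0.004, 0.052], [-0.2, 0.01, 0]], [0, [0, 0.004, 0.052], [-0.2, 0.01, 0]], [0, [0, 0.004, 0.052], [-0.2, 0.01, 0]], [0, [0, 0.004, 0.052], [-0.2, 0.01, 0]], [0, [0, 0.007, 0.052], [-0.2, 0.01, 0]]]}}

```text
clock: 12.12
eef_pos: [505.9, -400.0, 304.5]
tool_rot: [3.087, 0.0, 3.089]
force: [0.0, 4.9, 3.5]
width: 21.9
gripper_force: 59.2
```

Emit:
{"method": "send_rows", "body": {"series": [[0, [0, 0.007, 0.052], [-0.2, 0.01, 0]], [0, [0, 0.007, 0.052], [-0.2, 0.01, 0]], [0, [0, 0.007, 0.052], [-0.2, 0.01, 0]], [0, [0, 0, 0.02], [0, 0, 0]], [0, [0, 0, 0], [0, 0, 0]]]}}

```text
clock: 12.75
eef_pos: [506.0, -398.6, 314.8]
tool_rot: [3.139, 0.0, 3.089]
force: [2.3, 5.2, 2.0]
width: 22.3
gripper_force: 59.2
```

```bash
python3 - <<'E'
from h import *
s=sensors.read_state(); print(s["clock"],np.round(s["qpos"],4).tolist(),s["eef_pos"],s["tool_rot"],s["force"])
E
```

```text
12.75 [0.3945, 0.5887, 0.4, 1.4537, -0.2419, 1.1495, 2.3518] [ 505.9550536  -398.63226335  314.80195421] [3.13861342e+00 1.31179925e-04 3.08905490e+00] [2.30144816 5.22065704 2.04495423]
```

Emit:
{"method": "send_rows", "body": {"series": [[0, [0, 0, 0.015], [0, 0, 0]], [0, [0, 0, 0.01], [0, 0, 0]], [30, [0, 0, 0], [0, 0, 0]], [55, [0, 0, 0], [0, 0, 0]], [85, [0, 0, 0], [0, 0, 0]], [85, [0, 0, 0.3], [0, 0, 0]], [85, [0, 0, 0.8], [0, 0, 0]], [85, [0, 0, 0.3], [0, 0, 0]]]}}

```text
clock: 13.75
eef_pos: [505.6, -401.0, 404.0]
tool_rot: [-3.138, 0.003, 3.088]
force: [0.4, -0.4, -0.2]
width: 85.2
gripper_force: 0.0
```

```bash
cat > kin.py <<'E'
import numpy as np
from itertools import product
from scipy.optimize import least_squares
from scipy.spatial.transform import Rotation as R
D=[([-1.397,.629,.038,1.518,-.027,.996,-.02],[154.222,630.823,247.38],[-3.14,0,2.902]),
([-.719,.202,.095,1.868,-.022,1.073,.902],[375.69,245.62,368.71],[3.1416,0,3.0886]),
([.398,.541,.421,1.31,-.214,1.336,2.326],[503.2,-405.39,396.55],[-3.1393,-.0035,3.0817]),
([.767,.953,.153,1.222,-.574,1.557,2.595],[507.12,-376.5,194.05],[2.4389,.0056,3.0882]),
([.3945,.5887,.4,1.4537,-.2419,1.1495,2.3518],[505.955,-398.63,314.80],[3.1386,0,3.089])]
def fk(q,p,sg):
    L1,L2,L3,H,y,d1,d2=p
    A=R.from_rotvec([0,0,sg[0]*q[0]]);x=np.array([0,0,H])
    A=A*R.from_rotvec([0,q[1],0]); x=x+A.apply([0,d1,0])
    A=A*R.from_rotvec([0,0,sg[1]*q[2]]); x=x+A.apply([0,0,L1]); A=A*R.from_rotvec([0,q[3],0])
    A=A*R.from_rotvec([0,0,sg[2]*q[4]]); x=x+A.apply([0,d2,L2]); A=A*R.from_rotvec([0,q[5],0])
    x=x+A.apply([0,0,L3]); return x,A*R.from_rotvec([0,0,sg[3]*q[6]+y])
def err(x,A,P,r): return np.r_[x-P,300*(A.inv()*r).as_rotvec()]
def fit():
    best=None
    for sg in product((-1,1),repeat=4):
      for y0 in (0,1.57,3.14,-1.57):
        f=lambda p:np.concatenate([err(*fk(q,p,sg),np.array(P),R.from_euler("xyz",e)) for q,P,e in D])
        s=least_squares(f,[556,384,353,360,y0,0,0])
        if best is None or s.cost<best[0]: best=(s.cost,s.x,sg,f(s.x))
    return best
LO=np.array([-3.06,-.37,-1.25,.18,-1.1,.23,-2.94]);HI=np.array([3.06,2.12,1.32,2.47,4.24,1.98,2.94])
def ik(P,rot,q0,p,sg):
    b=(None,1e9)
    f=lambda q:np.r_[err(*fk(q,p,sg),np.array(P),rot),2*(q-q0)]
    s=least_squares(f,np.clip(q0,LO+.03,HI-.03),bounds=(LO+.02,HI-.02))
    return s.x,np.abs(f(s.x)[:6]).max()
E
python3 - <<'E'
from kin import *
b=fit(); print(b[0],b[1].round(2),b[2]); print(b[3].reshape(-1,6).round(1))
np.savez("kin.npz",p=b[1],sg=b[2])
E
```

```text
11.706396729025055 [556.45 381.84 329.51 337.14   1.57 -21.53  -6.13] (-1, -1, -1, -1)
[[-1.  -1.1  2.3  0.2 -0.1  0.1]
 [-0.3  0.4  1.6 -0.  -0.2 -0.2]
 [ 1.5 -1.  -0.9 -0.1  0.1 -0.1]
 [-1.6  0.7 -1.7 -0.2 -0.1  0.2]
 [ 0.9 -0.6 -1.3  0.   0.  -0. ]]
```

```bash
cat >> kin.py <<'E'
K=np.load("kin.npz"); p,sg=K["p"],K["sg"]
def rot(psi,t,flip):
    a,t=np.radians(psi),np.radians(t)
    z=np.array([np.sin(t)*np.cos(a),np.sin(t)*np.sin(a),-np.cos(t)]); y=np.array([-np.sin(a),np.cos(a),0])*(1-2*flip)
    return R.from_matrix(np.stack([np.cross(y,z),y,z],1))
def best(P,psi,t,flip,seeds):
    r=[ik(P,rot(psi,t,flip),s,p,sg) for s in seeds]; return min(r,key=lambda k:k[1])
E
sed -i 's/^K=np/import os\nK=np/' kin.py
cat > chk.py <<'E'
from kin import *
qc=np.array(D[4][0]); 
def seeds(P):
    o=[]
    for q3 in(-.6,0,.6):
        for q5 in(-.5,.8,2.5):
            for q7 in(-1.8,0,1.8): o.append(np.array([-np.arctan2(P[1],P[0]),.5,q3,1.7,q5,.9,q7]))
    return o
T={"corkB":(512,-222.5,137),"a":(430,305.5,117),"b":(473,161.5,117),"p+120":(647.5,249.5,151),"p-40":(650,89.6,151),"p-120":(651.5,9.5,151)}
for n,P in T.items():
  for t in(40,50):
    for psi in ((-20,0,20) if n[0]=="p" else (-45,-20,0,20,45,70)):
      s=""
      for fl in(0,1):
        q,e=best(P,psi,t,fl,seeds(P)); s+=f" | {e:.1f} {q.round(1).tolist()}" if e<15 else " | x"
      print(n,t,psi,s)
E
python3 chk.py
```

```text
corkB 40 -45  | 0.0 [0.0, 0.7, 0.2, 2.4, 2.6, 0.6, -1.7] | 0.0 [0.4, 0.7, -0.4, 2.4, 2.2, 0.8, 1.9]
corkB 40 -20  | 0.0 [1.0, 0.9, -0.9, 2.4, 2.5, 0.9, -0.7] | 0.0 [0.9, 0.9, -0.8, 2.4, 2.5, 0.9, 2.4]
corkB 40 0  | 0.0 [1.2, 0.9, -0.9, 2.4, 2.7, 0.6, -0.4] | 0.0 [0.5, 0.7, 0.2, 2.4, 3.9, 0.7, 1.4]
corkB 40 20  | 0.0 [1.4, 1.1, -1.2, 2.2, 2.0, 0.4, 0.8] | 0.0 [1.4, 1.0, -1.1, 2.2, 2.1, 0.3, -2.5]
corkB 40 45  | 0.0 [0.9, 0.8, -0.2, 2.0, -1.0, 0.6, -2.3] | 0.0 [0.9, 0.8, -0.2, 2.0, -1.1, 0.7, 0.9]
corkB 40 70  | 0.0 [0.7, 0.8, 0.1, 1.8, -0.8, 1.1, -2.2] | 0.0 [0.5, 0.9, 0.4, 1.8, -1.0, 1.2, 1.1]
corkB 50 -45  | 7.1 [0.8, 1.2, -1.2, 2.4, 2.1, 1.8, -0.9] | 7.1 [0.8, 1.2, -1.2, 2.4, 2.1, 1.8, 2.2]
corkB 50 -20  | x | x
corkB 50 0  | 2.2 [1.3, 1.1, -1.0, 2.4, 2.8, 0.8, -0.3] | 2.2 [1.3, 1.1, -1.0, 2.4, 2.8, 0.8, 2.8]
corkB 50 20  | 0.0 [1.5, 1.1, -1.1, 2.3, 2.8, 0.3, 0.0] | 0.0 [1.5, 1.2, -1.2, 2.3, 2.3, 0.4, -2.6]
corkB 50 45  | 0.0 [1.1, 0.9, -0.4, 2.0, -1.1, 0.7, -2.1] | 0.0 [1.5, 1.2, -1.1, 2.0, 0.2, 0.4, -0.2]
corkB 50 70  | 0.0 [0.9, 0.9, -0.2, 1.7, -0.7, 1.1, -2.2] | 0.0 [0.6, 0.9, 
[... 2910 characters left out ...]

p-40 50 20  | 0.0 [0.2, 0.8, -0.3, 2.3, 3.2, 0.7, -1.3] | 0.0 [-0.4, 0.8, 0.6, 2.3, 3.8, 1.0, 1.1]
p-120 40 -20  | 0.0 [-0.4, 0.7, 0.3, 2.2, 2.6, 0.4, -1.6] | 0.0 [-0.3, 0.7, 0.2, 2.2, 2.4, 0.4, 1.7]
p-120 40 0  | 0.0 [0.1, 0.7, -0.2, 2.2, 2.8, 0.5, -1.2] | 0.0 [0.2, 0.7, -0.4, 2.2, 2.7, 0.5, 2.1]
p-120 40 20  | 0.0 [0.6, 0.9, -0.9, 2.2, 2.5, 0.4, -0.3] | 0.0 [0.1, 0.7, -0.0, 2.2, 3.8, 0.4, 1.3]
p-120 50 -20  | 0.0 [-0.4, 0.8, 0.2, 2.3, 2.6, 0.7, -1.7] | 0.0 [-0.0, 0.8, -0.4, 2.3, 2.3, 1.0, 1.9]
p-120 50 0  | 0.0 [0.1, 0.8, -0.3, 2.3, 2.9, 0.8, -1.3] | 0.0 [0.2, 0.8, -0.4, 2.3, 2.8, 0.9, 2.0]
p-120 50 20  | 0.0 [0.8, 1.0, -1.0, 2.3, 2.8, 0.7, -0.4] | 0.0 [-0.0, 0.8, 0.3, 2.3, 3.8, 0.9, 1.3]
```

```bash
cat > sim.py <<'E'
from kin import *
from scipy.spatial.transform import Slerp
def track(q,P0,r0,nodes,n=10,verbose=True):
    for (nm,P,psi,t,fl) in nodes:
        r1=rot(psi,t,fl); S=Slerp([0,1],R.concatenate([r0,r1])); em=0; qm=0; q0=q
        for s in np.linspace(0,1,n+1)[1:]:
            qn,e=ik(np.array(P0)+s*(np.array(P)-P0),S(s),q,p,sg); qm=max(qm,abs(qn-q).max()); q=qn; em=max(em,e)
        print(f"{nm:10s} e{em:5.1f} step{qm:.2f} turn{np.degrees((r1*r0.inv()).magnitude()):.0f}",q.round(2).tolist())
        P0,r0=np.array(P),r1
    return q
E
python3 - <<'E'
from sim import *
q0=np.array(D[4][0])
for t in (40,45):
 for ps in (-60,-80):
  a=np.radians(ps); h=np.array([np.cos(a),np.sin(a),0]); B=np.array([512,-222.5,137])
  for fl in (0,):
   print("==",t,ps,fl)
   q=track(q0,(505.6,-400.6,404),rot(-3,0,0),[("up",(470,-130,400),-30,15,fl),("pre",B-100*h+[0,0,60],ps,t,fl),("grasp",B,ps,t,fl),("out",B-110*h+[0,0,30],ps,t,fl),("mid",(560,-60,200),-40,t,fl),("p-120",(651.5,9.5,151),-10,t,fl),("back",(570,20,220),-10,t,fl),
   ("b pre",(420,210,180),-50,t,fl),("b",(473,161.5,117),-50,t,fl),("b up",(480,155,190),-40,t,fl),("b mid",(570,120,200),-20,t,fl),("p-40",(650,89.6,151),-5,t,fl),("bk",(570,100,220),-10,t,fl),("a pre",(390,360,180),-50,t,fl),("a",(430,305.5,117),-50,t,fl),("a up",(450,300,200),-40,t,fl),("p+120",(647.5,249.5,151),-5,t,fl)])
E
```

```text
== 40 -60 0
up         e  0.0 step0.17 turn31 [-0.23, 0.11, 0.43, 1.94, 0.05, 0.85, 1.21]
pre        e  0.1 step0.49 turn39 [-0.53, 0.55, 0.49, 2.44, 1.77, 0.4, -1.34]
grasp      e  0.0 step0.06 turn0 [-0.16, 0.71, 0.31, 2.34, 2.18, 0.46, -1.59]
out        e  0.1 step0.23 turn0 [-0.25, 0.59, 0.05, 2.45, 1.77, 0.64, -1.43]
mid        e  0.0 step0.03 turn20 [-0.28, 0.54, 0.05, 2.3, 1.84, 0.54, -1.12]
p-120      e  0.0 step0.08 turn30 [-0.02, 0.68, -0.18, 2.21, 2.51, 0.52, -1.19]
back       e  0.0 step0.02 turn0 [-0.08, 0.47, -0.16, 2.37, 2.4, 0.47, -1.16]
b pre      e  0.0 step0.16 turn40 [-0.81, 0.64, -0.23, 2.14, 1.04, 0.98, -1.19]
b          e  0.0 step0.02 turn0 [-0.72, 0.76, -0.15, 2.17, 1.26, 0.84, -1.3]
b up       e  0.0 step0.02 turn10 [-0.68, 0.59, -0.17, 2.24, 1.31, 0.83, -1.11]
b mid      e  0.0 step0.06 turn20 [-0.44, 0.55, -0.13, 2.26, 1.83, 0.61, -1.03]
p-40       e  0.0 step0.06 turn15 [-0.12, 0.69, -0.23, 2.19, 2.39, 0.55, -1.11]
bk         e  0.0 step0.04 turn5 [-0.29, 0.49, -0.17, 2.32, 2.1, 0.52, -1.04]
a pre      e  0.0 step0.18 turn40 [-0.97, 0.75, -0.31, 1.83, 0.8
[... 3586 characters left out ...]
e  0.0 step0.02 turn0 [-0.71, 0.81, -0.22, 2.17, 1.3, 0.98, -1.39]
b up       e  0.0 step0.02 turn10 [-0.68, 0.63, -0.24, 2.25, 1.37, 0.96, -1.23]
b mid      e  0.0 step0.06 turn20 [-0.42, 0.59, -0.21, 2.31, 1.93, 0.77, -1.18]
p-40       e  0.0 step0.06 turn15 [-0.12, 0.73, -0.26, 2.25, 2.5, 0.71, -1.22]
bk         e  0.0 step0.03 turn5 [-0.27, 0.52, -0.24, 2.38, 2.22, 0.69, -1.18]
a pre      e  0.0 step0.18 turn40 [-0.97, 0.8, -0.36, 1.81, 0.92, 1.31, -1.2]
a          e  0.0 step0.02 turn0 [-0.89, 0.87, -0.31, 1.92, 1.06, 1.16, -1.29]
a up       e  0.0 step0.02 turn10 [-0.85, 0.7, -0.34, 1.99, 1.12, 1.16, -1.11]
p+120      e  0.0 step0.11 turn35 [-0.43, 0.76, -0.27, 2.09, 2.07, 0.74, -1.05]
```

Emit:
{"method": "send_rows", "body": {"series": [[85, [-0.18, 0.955, 0], [0, 0, -1]], [85, [-0.18, 0.955, 0], [0, 0, -1]], [85, [-0.18, 0.955, 0], [0, 0, -1]], [85, [-0.18, 0.955, 0], [0, 0, -1]], [85, [-0.18, 0.955, 0], [0, 0, -1]], [85, [-0.18, 0.955, 0], [0, 0, -1]], [85, [-0.18, 0.955, 0], [0, 0, -1]]]}}

```text
clock: 14.62
eef_pos: [429.4, 2.9, 401.3]
tool_rot: [3.141, 0.001, 2.474]
force: [0.5, 0.4, 0.1]
width: 84.8
gripper_force: 0.0
```

Emit:
{"method": "send_rows", "body": {"series": [[85, [-0.1, 0.74, -0.3], [0, 0, -0.7]], [85, [-0.1, 0.74, -0.3], [0, 0, -0.7]], [85, [-0.1, 0.74, -0.4], [-0.943, -0.943, 0]], [85, [-0.1, 0.74, -0.4], [-0.943, -0.943, 0]], [85, [-0.1, 0.74, -0.4], [-0.943, -0.943, 0]], [85, [-0.1, 0.74, -0.4], [-0.943, -0.943, 0]], [85, [-0.1, 0.74, -0.3], [-0.943, -0.943, 0]], [85, [-0.1, 0.74, -0.3], [-0.943, -0.943, 0]]]}}

```text
clock: 15.62
eef_pos: [382.1, 357.7, 233.4]
tool_rot: [3.138, 0.699, 2.354]
force: [1.8, 0.3, 0.4]
width: 85.1
gripper_force: 0.0
```

Emit:
{"method": "send_rows", "body": {"series": [[85, [0, 0, 0], [0, 0, 0]]]}}

```text
clock: 15.75
eef_pos: [378.6, 361.6, 228.4]
tool_rot: [-3.135, 0.697, 2.371]
force: [-0.3, -0.1, 0.8]
width: 84.8
gripper_force: 0.0
```

```bash
cat >> h.py <<'E'
from scipy.spatial.transform import Rotation as Rt
def st(target=None,psi=None,t=40):
    s=sensors.read_state(); print("t",round(float(s["clock"]),2),"q",np.round(s["qpos"],2).tolist(),"pos",np.round(s["eef_pos"],1).tolist(),"F",np.round(s["force"],1),"w",round(float(s["width"]),1))
    r=Rt.from_euler("xyz",s["tool_rot"]); z=r.as_matrix()[:,2]
    print("heading",np.degrees(np.arctan2(z[1],z[0])).round(1),"tilt",np.degrees(np.arccos(-z[2])).round(1),"y.z",r.as_matrix()[2,1].round(3))
    if psi is not None:
        from kin import rot
        print("turn units",(np.degrees((rot(psi,t,0)*r.inv()).as_rotvec())/5).round(2))
    if target is not None: print("shift units",((np.array(target)-s["eef_pos"])/60).round(3))
    return s
E
python3 - <<'E'
from h import *
st((380,355.5,201),-45)
d=get_image("wrist"); save(d,"w2"); P=pts(d)
S=cv2.cvtColor(d["img"],cv2.COLOR_RGB2HSV)[...,1]
for n,m in (("neck",(S<70)&(P[...,2]>95)&(P[...,2]<135)),("cap",(P[...,2]>150)&(P[...,2]<166))):
    m=m&(abs(P[...,0]-430)<45)&(abs(P[...,1]-305)<45); q=P[m]
    if len(q)>20: print(n,len(q),cv2.minAreaRect(q[:,:2].astype(np.float32)),np.percentile(q,[3,97],axis=0).round(0).tolist())
E
```

```text
t 15.75 q [-1.47, 0.67, 0.41, 1.87, 0.51, 0.95, -0.67] pos [378.6, 361.6, 228.4] F [-0.3 -0.1  0.8] w 84.8
heading -44.8 tilt 39.9 y.z -0.005
turn units [ 0.03 -0.05 -0.12]
shift units [ 0.023 -0.101 -0.456]
neck 1455 ((424.7610168457031, 314.56561279296875), (31.589584350585938, 15.466631889343262), 44.20826721191406) [[415.0, 302.0, 96.0], [437.0, 324.0, 134.0]]
cap 1410 ((429.7406921386719, 309.5086975097656), (36.01240539550781, 35.33091735839844), 4.989058017730713) [[413.0, 295.0, 151.0], [444.0, 326.0, 160.0]]
```

View pics/w2.png

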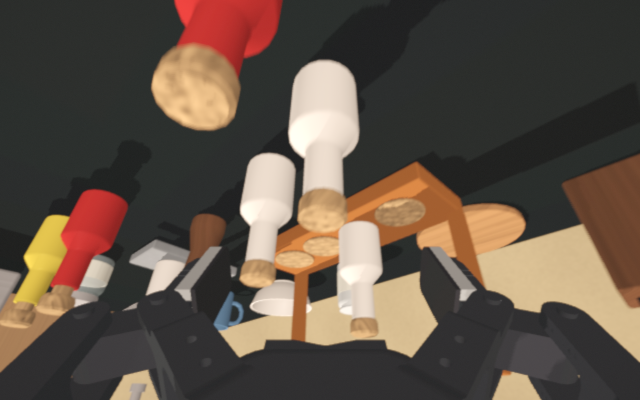

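The crop shows white bottle a at (325,150), b at (268,215) and the shelf bottle at (360,270). The red look-alike at (205,80) lies clear of the approach.

Emit:
{"method": "send_rows", "body": {"series": [[85, [0, 0, -0.44], [0, 0, 0]], [85, [0, 0, 0], [0, 0, 0]], [85, [0, 0, 0], [0, 0, 0]]]}}

```text
clock: 16.18
eef_pos: [382.9, 354.8, 208.6]
tool_rot: [3.139, 0.695, 2.352]
force: [0.1, 1.1, 0.1]
width: 85.0
gripper_force: 0.0
```

```bash
cat >> h.py <<'E'
def capat(x,y,base=0,cam_="wrist"):
    d=get_image(cam_); P=pts(d); S=cv2.cvtColor(d["img"],cv2.COLOR_RGB2HSV)[...,1]
    for n,m in (("neck",(S<70)&(P[...,2]>base+95)&(P[...,2]<base+135)),("cap",(P[...,2]>base+152)&(P[...,2]<base+166))):
        m=m&(abs(P[...,0]-x)<45)&(abs(P[...,1]-y)<45); q=P[m]
        if len(q)>20: print(n,len(q),np.round(sum(map(list,cv2.minAreaRect(q[:,:2].astype(np.float32))[:2]),[]),1),np.percentile(q,[2,98],axis=0).round(0).tolist())
E
python3 - <<'E'
from h import *
st((430,307,117),-45); capat(430,307)
E
```

```text
t 16.18 q [-1.45, 0.69, 0.41, 1.9, 0.51, 0.9, -0.7] pos [382.9, 354.8, 208.6] F [0.1 1.1 0.1] w 85.0
heading -45.1 tilt 39.8 y.z 0.002
turn units [-0.04 -0.01  0.04]
shift units [ 0.784 -0.797 -1.527]
neck 1728 [424.3 314.7  31.6  15.6] [[415.0, 301.0, 96.0], [438.0, 324.0, 134.0]]
cap 1433 [430.2 309.6  36.8  35.5] [[413.0, 294.0, 152.0], [445.0, 326.0, 160.0]]
```

Emit:
{"method": "send_rows", "body": {"series": [[85, [0.26, -0.26, -0.5], [0, 0, 0]], [85, [0.26, -0.26, -0.5], [0, 0, 0]], [85, [0.17, -0.17, -0.33], [0, 0, 0]], [85, [0.1, -0.09, -0.2], [0, 0, 0]], [25, [0, 0, 0], [0, 0, 0]], [25, [0, 0, 0], [0, 0, 0]], [25, [0, 0, 0], [0, 0, 0]], [25, [0, 0, 0], [0, 0, 0]]]}}

```text
clock: 17.23
eef_pos: [429.3, 309.7, 116.2]
tool_rot: [3.14, 0.695, 2.355]
force: [-2.6, 1.8, 5.8]
width: 30.9
gripper_force: 59.5
```

```bash
python3 - <<'E'
from h import *
st((430,308,117),-45)
E
```

```text
t 17.23 q [-1.37, 0.85, 0.45, 1.99, 0.6, 0.63, -0.78] pos [429.3, 309.7, 116.2] F [-2.6  1.8  5.8] w 30.9
heading -44.9 tilt 39.8 y.z 0.001
turn units [-0.03 -0.01  0.  ]
shift units [ 0.012 -0.028  0.014]
```

Emit:
{"method": "send_rows", "body": {"series": [[25, [0, 0, 0.2], [0, 0, 0]], [25, [0, 0, 0.36], [0, 0, 0]], [25, [0, 0, 0.2], [0, 0, 0]], [25, [0.2, -0.1, 0], [0, 0, 1]], [25, [0.3, -0.13, 0], [0, 0, 1]], [25, [0.3, -0.13, 0], [0, 0, 1]], [25, [0.3, -0.13, 0], [0, 0, 1]], [25, [0.3, -0.13, 0], [0, 0, 1]]]}}

```text
clock: 18.23
eef_pos: [511.0, 272.7, 161.7]
tool_rot: [3.141, 0.699, 2.777]
force: [2.1, -0.3, -2.1]
width: 30.4
gripper_force: 60.0
```

Emit:
{"method": "send_rows", "body": {"series": [[25, [0.3, -0.13, 0], [0, 0, 1]], [25, [0.3, -0.13, 0], [0, 0, 1]], [25, [0.17, -0.1, 0], [0, 0, 1]], [25, [0, 0, 0], [0, 0, 0]], [25, [0, 0, 0], [0, 0, 0]]]}}

```text
clock: 18.85
eef_pos: [546.2, 255.2, 162.4]
tool_rot: [-3.138, 0.703, 2.975]
force: [-0.2, 0.7, -3.1]
width: 30.8
gripper_force: 60.3
```

```bash
python3 - <<'E'
from h import *
s=st((647.5,249.5,160.2),-5); x,y,z=s["eef_pos"]
capat(x,y,z-116.2); capat(x,y,z-116.2,"top")
E
```

```text
t 18.85 q [-1.07, 0.69, 0.43, 2.22, 2.06, 0.33, -1.4] pos [546.2, 255.2, 162.4] F [-0.2  0.7 -3.1] w 30.8
heading -9.8 tilt 40.3 y.z -0.003
turn units [0.04 0.05 0.93]
shift units [ 1.689 -0.095 -0.036]
neck 11498 [530.3 254.3  89.1  36.9] [[510.0, 222.0, 143.0], [546.0, 293.0, 181.0]]
cap 3188 [513.9 257.1  91.3  36.3] [[501.0, 212.0, 198.0], [534.0, 300.0, 210.0]]
neck 51 [541.7 253.2  28.4  54.5] [[529.0, 227.0, 154.0], [560.0, 276.0, 180.0]]
cap 218 [539.3 249.7  89.2  52. ] [[510.0, 214.0, 199.0], [567.0, 297.0, 212.0]]
```

Emit:
{"method": "send_rows", "body": {"series": [[25, [0.4, -0.02, -0.02], [0, 0, 0.3]], [25, [0.5, -0.03, -0.02], [0, 0, 0.3]], [25, [0.5, -0.03, 0], [0, 0, 0.3]], [25, [0.25, 0, 0], [0, 0, 0]], [25, [0, 0, 0], [0, 0, 0]], [25, [0, 0, 0], [0, 0, 0]]]}}

```text
clock: 19.7
eef_pos: [644.1, 251.2, 159.3]
tool_rot: [-3.136, 0.702, 3.058]
force: [-1.1, -0.2, -4.0]
width: 31.1
gripper_force: 60.3
```

```bash
python3 - <<'E'
from h import *
s=st((647.3,250.2,151.2),-5); x,y,z=s["eef_pos"]
for c in("top","scene"):
    d=get_image(c); P=pts(d); S=cv2.cvtColor(d["img"],cv2.COLOR_RGB2HSV)[...,1]
    for yy in(170,250):
        q=P[(P[...,2]>186)&(P[...,2]<215)&(abs(P[...,0]-650)<26)&(abs(P[...,1]-yy)<26)&(S>60)]
        if len(q)>5: print(c,yy,len(q),np.percentile(q,[2,98],axis=0).round(0).tolist())
save(get_image("scene"),"s2")
E
```

```text
t 19.7 q [-0.86, 0.73, 0.36, 2.05, 2.19, 0.26, -1.31] pos [644.1, 251.2, 159.3] F [-1.1 -0.2 -4. ] w 31.1
heading -5.2 tilt 40.2 y.z -0.004
turn units [ 0.05  0.04 -0.01]
shift units [ 0.054 -0.016 -0.135]
top 170 134 [[632.0, 154.0, 187.0], [667.0, 188.0, 195.0]]
top 250 154 [[630.0, 233.0, 190.0], [664.0, 267.0, 207.0]]
scene 170 44 [[629.0, 152.0, 186.0], [660.0, 181.0, 195.0]]
scene 250 74 [[626.0, 229.0, 187.0], [658.0, 262.0, 206.0]]
```

View pics/s2.png

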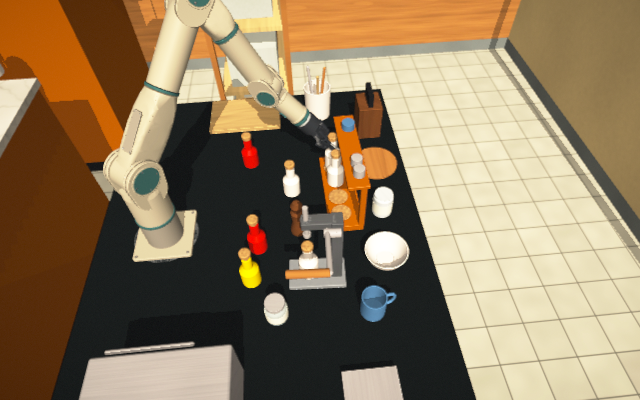

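Bottle a is held over the far-left coaster at about (333,140), upright, with its top under the upper board and clear of the shelf bottle at (335,170). Lowering it now.

Emit:
{"method": "send_rows", "body": {"series": [[25, [0.04, 0.01, -0.06], [0, 0, 0]], [25, [0, 0, -0.05], [0, 0, 0]], [25, [0, 0, -0.03], [0, 0, 0]], [25, [0, 0, -0.02], [0, 0, 0]], [25, [0, 0, 0], [0, 0, 0]]]}}

```text
clock: 20.48
eef_pos: [648.1, 250.5, 150.5]
tool_rot: [-3.137, 0.704, 3.056]
force: [0.1, -0.4, -3.0]
width: 30.9
gripper_force: 60.3
```

```bash
python3 - <<'E'
from h import *
s=st((647.3,250.2,150),-5)
E
```

```text
t 20.48 q [-0.83, 0.75, 0.34, 2.05, 2.21, 0.28, -1.32] pos [648.1, 250.5, 150.5] F [ 0.1 -0.4 -3. ] w 30.9
heading -5.3 tilt 40.3 y.z -0.003
turn units [0.04 0.06 0.02]
shift units [-0.013 -0.005 -0.009]
```

Emit:
{"method": "send_rows", "body": {"series": [[25, [0, 0, -0.02], [0, 0, 0]], [25, [0, 0, -0.015], [0, 0, 0]], [25, [0, 0, 0], [0, 0, 0]]]}}

```text
clock: 20.85
eef_pos: [649.1, 250.4, 150.2]
tool_rot: [-3.139, 0.707, 3.054]
force: [-3.9, -1.2, 6.6]
width: 30.8
gripper_force: 61.2
```

Emit:
{"method": "send_rows", "body": {"series": [[40, [0, 0, 0], [0, 0, 0]], [52, [0, 0, 0], [0, 0, 0]], [52, [0, 0, 0], [0, 0, 0]], [52, [-0.4, 0.04, 0], [0, 0, 0]], [52, [-0.6, 0.05, 0], [0, 0, 0]], [52, [-0.4, 0, 0.5], [0, 0, -1]], [85, [-0.4, 0, 0.5], [0, 0, -1]], [85, [-0.3, -0.1, 0], [0, 0, -1]]]}}

```text
clock: 21.85
eef_pos: [534.9, 247.5, 196.4]
tool_rot: [-3.129, 0.711, 2.835]
force: [0.4, 0.1, -1.3]
width: 84.3
gripper_force: 0.0
```

Emit:
{"method": "send_rows", "body": {"series": [[85, [-0.3, -0.15, 0], [0, 0, -1]], [85, [-0.3, -0.15, 0], [0, 0, -1]], [85, [-0.3, -0.15, 0], [0, 0, -1]], [85, [-0.3, -0.15, 0], [0, 0, -1]], [85, [-0.3, -0.05, 0], [0, 0, -1]], [85, [0, 0, 0], [0, 0, 0]], [85, [0, 0, 0], [0, 0, 0]]]}}

```text
clock: 22.72
eef_pos: [445.3, 208.0, 195.1]
tool_rot: [-3.126, 0.71, 2.404]
force: [0.7, -1.4, -0.1]
width: 85.0
gripper_force: 0.0
```

```bash
python3 - <<'E'
from h import *
s=st((474,163.5,117),-45); capat(474,163.5)
d=get_image("top"); save(d,"t2"); P=pts(d)
for yy in(170,250):
    q=P[(P[...,2]>188)&(P[...,2]<215)&(abs(P[...,0]-650)<26)&(abs(P[...,1]-yy)<26)]
    if len(q)>5: print(yy,len(q),np.percentile(q,[2,98],axis=0).round(0).tolist())
E
```

```text
t 22.73 q [-1.26, 0.64, 0.46, 2.17, 0.83, 0.61, -0.8] pos [445.3, 208.0, 195.1] F [ 0.7 -1.4 -0.1] w 85.0
heading -43.6 tilt 40.7 y.z -0.012
turn units [ 0.19  0.   -0.44]
shift units [ 0.478 -0.742 -1.301]
neck 2093 [468.1 170.9  31.8  17.2] [[458.0, 159.0, 96.0], [481.0, 181.0, 134.0]]
cap 1707 [472.8 166.5  36.   35.7] [[456.0, 152.0, 152.0], [488.0, 184.0, 160.0]]
170 104 [[632.0, 155.0, 188.0], [666.0, 186.0, 195.0]]
250 129 [[636.0, 231.0, 190.0], [667.0, 265.0, 199.0]]
```

Emit:
{"method": "send_rows", "body": {"series": [[85, [-0.1, -0.12, -0.1], [0.19, 0, -0.44]], [85, [0.16, -0.16, -0.35], [0, 0, 0]], [85, [0.18, -0.18, -0.4], [0, 0, 0]], [85, [0.14, -0.15, -0.3], [0, 0, 0]], [85, [0.07, -0.08, -0.16], [0, 0, 0]], [85, [0, 0, 0], [0, 0, 0]], [85, [0, 0, 0], [0, 0, 0]]]}}

```text
clock: 23.7
eef_pos: [471.6, 166.7, 116.5]
tool_rot: [3.141, 0.698, 2.354]
force: [-0.7, 0.7, 0.2]
width: 85.1
gripper_force: 0.0
```

```bash
python3 - <<'E'
from h import *
s=st((472.7,166.6,116.5),-45)
d=dict(get_image("top")); cv2.imwrite("pics/c1.png",cv2.resize(d["img"][130:210,190:330,::-1],None,fx=5,fy=5,interpolation=2))
P=pts(d)
for u,v in((219,177),): pass
for yy in(170,250):
    m=(P[...,2]>184)&(P[...,2]<215)&(abs(P[...,0]-650)<28)&(abs(P[...,1]-yy)<28); q=P[m]
    z=q[:,2]; A=np.c_[q[:,:2]-q[:,:2].mean(0),np.ones(len(q))]; k=z>np.median(z)-3
    print(yy,len(q),q[k].mean(0).round(1),cv2.minEnclosingCircle(q[k][:,:2].astype(np.float32)),"slope",np.linalg.lstsq(A[k],z[k],rcond=None)[0].round(3))
E
```

```text
t 23.7 q [-1.22, 0.84, 0.58, 2.22, 0.99, 0.33, -0.99] pos [471.6, 166.7, 116.5] F [-0.7  0.7  0.2] w 85.1
heading -45.1 tilt 40.0 y.z 0.0
turn units [-0.01 -0.    0.02]
shift units [ 0.018 -0.002  0.001]
170 138 [649.3 170.9 190.7] ((649.3030395507812, 170.7650909423828), 18.261625289916992) slope [ 9.0000e-03 -8.0000e-03  1.9071e+02]
250 142 [651.8 248.2 194.2] ((652.8541870117188, 249.1103057861328), 19.218835830688477) slope [-1.20000e-02  1.30000e-02  1.94186e+02]
```

View pics/c1.png

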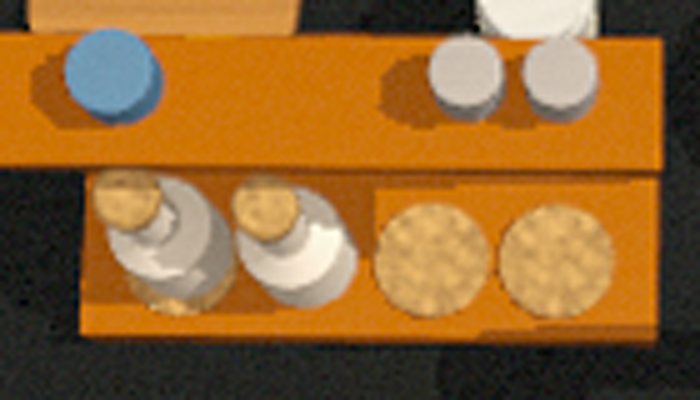

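Emit:
{"method": "send_rows", "body": {"series": [[25, [0, 0, 0], [0, 0, 0]], [25, [0, 0, 0], [0, 0, 0]], [25, [0, 0, 0], [0, 0, 0]], [25, [0, 0, 0], [0, 0, 0]], [25, [0, 0, 0.2], [0, 0, 0]], [25, [0, 0, 0.36], [0, 0, 0]], [25, [0, 0, 0.2], [0, 0, 0]], [25, [0.15, -0.14, 0], [0, 0, 0.9]]]}}

```text
clock: 24.75
eef_pos: [481.7, 160.5, 162.6]
tool_rot: [3.136, 0.695, 2.433]
force: [1.1, 0.5, -3.3]
width: 30.7
gripper_force: 60.1
```

Emit:
{"method": "send_rows", "body": {"series": [[25, [0.18, -0.16, 0], [0, 0, 0.9]], [25, [0.18, -0.16, 0], [0, 0, 0.9]], [25, [0.18, -0.16, 0], [0, 0, 0.9]], [25, [0.18, -0.16, 0], [0, 0, 0.9]], [25, [0.18, -0.16, 0], [0, 0, 0.9]], [25, [0.18, -0.16, 0], [0, 0, 0.9]], [25, [0.18, -0.16, 0], [0, 0, 0.9]], [25, [0.1, -0.1, 0], [0, 0, 0.8]]]}}

```text
clock: 25.75
eef_pos: [556.4, 87.6, 163.2]
tool_rot: [-3.135, 0.704, 3.005]
force: [-0.7, -0.2, -3.8]
width: 30.7
gripper_force: 60.2
```

Emit:
{"method": "send_rows", "body": {"series": [[25, [0, 0, 0], [0, 0, 0]], [25, [0, 0, 0], [0, 0, 0]]]}}

```text
clock: 26.0
eef_pos: [556.1, 89.0, 162.9]
tool_rot: [-3.135, 0.703, 3.003]
force: [0.6, 0.1, -3.1]
width: 30.7
gripper_force: 60.5
```

```bash
python3 - <<'E'
from h import *
s=st((649,92.8,160.5),-5)
E
```

```text
t 26.0 q [-0.55, 0.62, 0.2, 2.42, 2.67, 0.55, -1.65] pos [556.1, 89.0, 162.9] F [ 0.6  0.1 -3.1] w 30.7
heading -8.5 tilt 40.3 y.z -0.005
turn units [0.06 0.05 0.63]
shift units [ 1.549  0.063 -0.041]
```

Emit:
{"method": "send_rows", "body": {"series": [[25, [0.35, 0.03, -0.02], [0, 0, 0.3]], [25, [0.5, 0.03, -0.02], [0, 0, 0.3]], [25, [0.45, 0, 0], [0, 0, 0]], [25, [0.22, 0, 0], [0, 0, 0]], [25, [0, 0, 0], [0, 0, 0]], [25, [0, 0, 0], [0, 0, 0]], [25, [0, 0, 0], [0, 0, 0]]]}}

```text
clock: 26.88
eef_pos: [646.4, 92.5, 160.2]
tool_rot: [-3.135, 0.702, 3.057]
force: [0.7, 0.2, -4.5]
width: 30.9
gripper_force: 60.5
```

```bash
cat >> h.py <<'E'
def caps(ys,lo=184,x=650):
    P=pts(get_image("top"))
    for yy in ys:
        m=(P[...,2]>lo)&(P[...,2]<218)&(abs(P[...,0]-x)<28)&(abs(P[...,1]-yy)<28); q=P[m]
        if len(q)<20: print(yy,len(q)); continue
        z=q[:,2]; k=abs(z-np.median(z))<4; print(yy,len(q),"cap",q[k].mean(0).round(1),"circle",np.round(cv2.minEnclosingCircle(q[k][:,:2].astype(np.float32))[0],1))
E
python3 - <<'E'
from h import *
s=st((649,92.8,150.5),-5); caps((90,170,250))
E
```

```text
t 26.88 q [-0.46, 0.66, 0.21, 2.21, 2.76, 0.4, -1.59] pos [646.4, 92.5, 160.2] F [ 0.7  0.2 -4.5] w 30.9
heading -5.5 tilt 40.2 y.z -0.005
turn units [0.06 0.04 0.02]
shift units [ 0.043  0.006 -0.162]
90 201 cap [649.4  91.1 203. ] circle [642.8  86.6]
170 142 cap [649.5 170.7 189.9] circle [649.5 171.4]
250 138 cap [651.8 248.  194. ] circle [652.8 248.4]
```

Emit:
{"method": "send_rows", "body": {"series": [[25, [0, 0, -0.06], [0, 0, 0]], [25, [0, 0, -0.05], [0, 0, 0]], [25, [0, 0, -0.03], [0, 0, 0]], [25, [0, 0, -0.02], [0, 0, 0]], [25, [0, 0, -0.02], [0, 0, 0]], [25, [0, 0, 0], [0, 0, 0]]]}}

```text
clock: 27.68
eef_pos: [648.1, 92.0, 150.8]
tool_rot: [-3.135, 0.706, 3.055]
force: [-2.3, -0.2, 3.4]
width: 30.8
gripper_force: 61.2
```

```bash
python3 - <<'E'
from h import *
s=st((649,92.8,150.5),-5); caps((90,))
E
```

```text
t 27.68 q [-0.45, 0.68, 0.2, 2.21, 2.76, 0.42, -1.6] pos [648.1, 92.0, 150.8] F [-2.3 -0.2  3.4] w 30.8
heading -5.5 tilt 40.4 y.z -0.005
turn units [0.06 0.08 0.04]
shift units [ 0.015  0.014 -0.005]
90 176 cap [651.2  91.  194.3] circle [646.8  84.5]
```

Emit:
{"method": "send_rows", "body": {"series": [[40, [0, 0, 0], [0, 0, 0]], [52, [0, 0, 0], [0, 0, 0]], [52, [0, 0, 0], [0, 0, 0]], [52, [-0.4, 0.04, 0], [0, 0, 0]], [52, [-0.6, 0.05, 0], [0, 0, 0]], [52, [-0.2, 0, 0.5], [0, 0, -0.5]], [85, [-0.2, 0, 0.6], [0, 0, -0.5]], [85, [-0.15, -0.3, 0], [0, 0, -0.9]]]}}

```text
clock: 28.72
eef_pos: [555.4, 81.0, 218.5]
tool_rot: [-3.141, 0.708, 2.887]
force: [-0.3, 0.2, -0.3]
width: 84.3
gripper_force: 0.0
```

```bash
python3 - <<'E'
from h import *
s=st((468,-141,205),-60); caps((90,170,250))
from sim import *
r0=R.from_euler("xyz",s["tool_rot"])
B=np.array([514,-219.5,137])
for ps in(-60,-50,-70): track(np.array(s["qpos"]),s["eef_pos"],r0,[("pre",B+[-90*np.cos(np.radians(ps)),-90*np.sin(np.radians(ps)),55],ps,40,0),("g",B,ps,40,0),("lift",B+[0,0,15],ps,40,0)],n=12)
E
```

```text
t 28.73 q [-0.76, 0.51, 0.44, 2.37, 2.44, 0.34, -1.52] pos [555.4, 81.0, 218.5] F [-0.3  0.2 -0.3] w 84.3
heading -14.7 tilt 40.5 y.z -0.001
turn units [ 0.07  0.08 -9.07]
shift units [-1.457 -3.701 -0.225]
90 143 cap [651.9  90.  194.1] circle [652.3  90.2]
170 139 cap [649.  170.8 189.6] circle [650.2 170.9]
250 136 cap [651.3 248.2 193.8] circle [652.7 248.1]
pre        e  0.0 step0.09 turn45 [-0.65, 0.63, 0.72, 2.43, 1.99, 0.25, -1.53]
g          e  0.0 step0.04 turn0 [-0.25, 0.73, 0.44, 2.34, 2.29, 0.39, -1.72]
lift       e  0.0 step0.00 turn0 [-0.29, 0.7, 0.49, 2.33, 2.26, 0.35, -1.68]
pre        e  5.5 step0.45 turn35 [0.66, 0.86, -1.23, 2.45, 1.69, 1.42, -1.05]
g          e  4.3 step0.03 turn0 [0.79, 1.03, -1.14, 2.36, 1.95, 1.42, -0.92]
lift       e  0.0 step0.00 turn0 [0.8, 1.0, -1.16, 2.35, 1.92, 1.41, -0.89]
pre        e  0.0 step0.15 turn55 [-0.63, 0.64, 0.62, 2.3, 1.19, 0.35, -0.93]
g          e  0.0 step0.07 turn0 [-0.36, 0.77, 0.55, 2.26, 1.8, 0.29, -1.42]
lift       e  0.0 step0.01 turn0 [-0.4, 0.75, 0.61, 2.26, 1.71, 0.25, -1.32]
```

Emit:
{"method": "send_rows", "body": {"series": [[70, [-0.13, -0.36, 0], [0, 0, -1]], [70, [-0.13, -0.36, 0], [0, 0, -1]], [70, [-0.13, -0.36, 0], [0, 0, -1]], [70, [-0.13, -0.36, 0], [0, 0, -1]], [70, [-0.13, -0.36, 0], [0, 0, -1]], [70, [-0.13, -0.36, 0], [0, 0, -1]], [70, [-0.13, -0.36, 0], [0, 0, -1]], [70, [-0.13, -0.36, 0], [0, 0, -1]]]}}

```text
clock: 29.78
eef_pos: [492.0, -93.7, 215.5]
tool_rot: [-3.133, 0.704, 2.192]
force: [0.3, 0.1, 0.1]
width: 70.0
gripper_force: 0.0
```

Emit:
{"method": "send_rows", "body": {"series": [[70, [-0.13, -0.36, 0], [0, 0, -1]], [70, [-0.13, -0.36, -0.1], [0, 0, -1]], [70, [0, 0, 0], [0, 0, 0]], [70, [0, 0, 0], [0, 0, 0]]]}}

```text
clock: 30.28
eef_pos: [476.8, -135.8, 209.6]
tool_rot: [-3.134, 0.703, 2.02]
force: [0.4, -0.6, 0.3]
width: 69.9
gripper_force: 0.0
```

```bash
python3 - <<'E'
from h import *
s=st((476,-138,200),-65); capat(514,-220,20)
save(get_image("wrist"),"w3")
E
```

```text
t 30.27 q [-0.73, 0.63, 0.75, 2.33, 1.26, 0.27, -0.9] pos [476.8, -135.8, 209.6] F [ 0.4 -0.6  0.3] w 69.9
heading -64.9 tilt 40.3 y.z -0.006
turn units [ 0.08 -0.03 -0.1 ]
shift units [-0.013 -0.036 -0.16 ]
neck 1771 [ 510.  -209.7   31.5   15.4] [[498.0, -220.0, 116.0], [526.0, -202.0, 154.0]]
cap 1171 [ 513.1 -216.1   34.9   35.6] [[496.0, -231.0, 172.0], [528.0, -200.0, 180.0]]
```

View pics/w3.png

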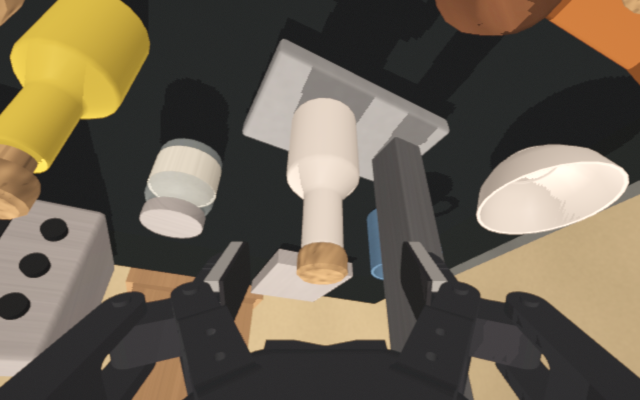

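The crop shows the corker bottle at (325,190). Its cork (325,262) sits straight on the neck with no gap, so the cork is home. The yellow look-alike is at (60,110), off to the side. Approaching the neck now.

Emit:
{"method": "send_rows", "body": {"series": [[70, [0.14, -0.3, -0.28], [0, 0, 0]], [70, [0.16, -0.35, -0.32], [0, 0, 0]], [70, [0.16, -0.35, -0.32], [0, 0, 0]], [70, [0.1, -0.22, -0.2], [0, 0, 0]], [70, [0.04, -0.11, -0.1], [0, 0, 0]], [70, [0, 0, 0], [0, 0, 0]], [70, [0, 0, 0], [0, 0, 0]]]}}

```text
clock: 31.25
eef_pos: [512.7, -215.4, 136.9]
tool_rot: [-3.135, 0.704, 2.018]
force: [0.3, 0.2, 0.1]
width: 70.3
gripper_force: 0.0
```

```bash
python3 - <<'E'
from h import *
s=st((512.9,-215.7,136.5),-65)
E
```

```text
t 31.25 q [-0.33, 0.75, 0.47, 2.29, 2.01, 0.35, -1.56] pos [512.7, -215.4, 136.9] F [0.3 0.2 0.1] w 70.3
heading -64.9 tilt 40.3 y.z -0.005
turn units [ 0.08 -0.02 -0.08]
shift units [ 0.004 -0.006 -0.007]
```

Emit:
{"method": "send_rows", "body": {"series": [[25, [0, 0, 0], [0, 0, 0]], [25, [0, 0, 0], [0, 0, 0]], [25, [0, 0, 0], [0, 0, 0]], [25, [0, 0, 0], [0, 0, 0]], [25, [0, 0, 0.12], [0, 0, 0]], [25, [0, 0, 0.16], [0, 0, 0]], [25, [-0.15, 0.32, 0], [0, 0, 0]], [25, [-0.2, 0.45, 0], [0, 0, 0]]]}}

```text
clock: 32.25
eef_pos: [491.0, -169.5, 153.3]
tool_rot: [-3.135, 0.702, 2.016]
force: [0.5, 1.0, -4.3]
width: 30.7
gripper_force: 60.3
```

Emit:
{"method": "send_rows", "body": {"series": [[25, [-0.2, 0.45, 0.05], [0, 0, 0]], [25, [-0.1, 0.3, 0.1], [0, 0, 0.5]], [25, [0, 0, 0], [0, 0, 0]]]}}

```text
clock: 32.62
eef_pos: [473.2, -123.6, 162.6]
tool_rot: [-3.135, 0.702, 2.065]
force: [-0.1, -0.4, -3.1]
width: 30.5
gripper_force: 60.2
```

```bash
python3 - <<'E'
from h import *
s=st((555,12.3,162.5),-5)
from sim import *
r0=R.from_euler("xyz",s["tool_rot"])
track(np.array(s["qpos"]),s["eef_pos"],r0,[("m",(560,-100,162),-35,40,0),("pre",(560,12,162),-8,40,0),("pl",(649.5,12,162),-5,40,0)])
E
```

```text
t 32.62 q [-0.62, 0.69, 0.55, 2.39, 1.77, 0.34, -1.47] pos [473.2, -123.6, 162.6] F [-0.1 -0.4 -3.1] w 30.5
heading -62.3 tilt 40.2 y.z -0.005
turn units [8.000e-02 1.000e-02 1.139e+01]
shift units [ 1.363e+00  2.266e+00 -2.000e-03]
m          e  0.0 step0.13 turn27 [-0.26, 0.63, 0.23, 2.37, 2.46, 0.49, -1.59]
pre        e  0.0 step0.04 turn27 [-0.18, 0.61, 0.03, 2.45, 2.83, 0.61, -1.55]
pl         e  0.0 step0.02 turn3 [-0.13, 0.65, 0.04, 2.22, 2.89, 0.43, -1.5]
```

Emit:
{"method": "send_rows", "body": {"series": [[25, [0.2, 0.05, 0.02], [0, 0, 0.9]], [25, [0.28, 0.08, 0], [0, 0, 1]], [25, [0.28, 0.08, 0], [0, 0, 1]], [25, [0.28, 0.08, 0], [0, 0, 1]], [25, [0.28, 0.08, 0], [0, 0, 1]], [25, [0.25, 0.12, 0], [0, 0, 1]], [25, [0, 0.3, 0], [0, 0, 1]], [25, [-0.03, 0.36, 0], [0, 0, 1]]]}}

```text
clock: 33.62
eef_pos: [566.0, -57.8, 164.0]
tool_rot: [-3.134, 0.705, 2.75]
force: [0.6, 0.3, -3.9]
width: 30.6
gripper_force: 60.3
```

Emit:
{"method": "send_rows", "body": {"series": [[25, [-0.03, 0.36, 0], [0, 0, 1]], [25, [-0.03, 0.36, 0], [0, 0, 1]], [25, [-0.03, 0.3, 0], [0, 0, 1]], [25, [0, 0.1, 0], [0, 0, 0.4]], [25, [0, 0, 0], [0, 0, 0]], [25, [0, 0, 0], [0, 0, 0]]]}}

```text
clock: 34.38
eef_pos: [560.8, 10.2, 163.7]
tool_rot: [-3.134, 0.704, 3.046]
force: [-0.1, 0.6, -3.8]
width: 30.7
gripper_force: 60.3
```

```bash
python3 - <<'E'
from h import *
s=st((649,12.4,162),-5)
E
```

```text
t 34.38 q [-0.18, 0.6, 0.01, 2.46, 2.84, 0.62, -1.54] pos [560.8, 10.2, 163.7] F [-0.1  0.6 -3.8] w 30.7
heading -6.1 tilt 40.3 y.z -0.005
turn units [0.07 0.06 0.15]
shift units [ 1.469  0.036 -0.029]
```

Emit:
{"method": "send_rows", "body": {"series": [[25, [0.35, 0.02, -0.02], [0, 0, 0.15]], [25, [0.45, 0.015, 0], [0, 0, 0]], [25, [0.4, 0, 0], [0, 0, 0]], [25, [0.22, 0, 0], [0, 0, 0]], [25, [0, 0, 0], [0, 0, 0]], [25, [0, 0, 0], [0, 0, 0]], [25, [0, 0, 0], [0, 0, 0]]]}}

```text
clock: 35.25
eef_pos: [644.7, 13.3, 162.0]
tool_rot: [-3.135, 0.702, 3.061]
force: [-1.2, -0.2, -5.0]
width: 30.9
gripper_force: 60.3
```

```bash
python3 - <<'E'
from h import *
s=st((649,12.4,150.9),-5); caps((10,90,170))
E
```

```text
t 35.25 q [-0.17, 0.64, 0.05, 2.25, 2.85, 0.45, -1.49] pos [644.7, 13.3, 162.0] F [-1.2 -0.2 -5. ] w 30.9
heading -5.2 tilt 40.2 y.z -0.005
turn units [ 0.06  0.04 -0.02]
shift units [ 0.072 -0.015 -0.185]
10 190 cap [647.8  11.4 204.5] circle [645.2   6.4]
90 151 cap [651.9  90.6 193.7] circle [652.6  90.7]
170 137 cap [649.8 171.5 190. ] circle [649.7 171.4]
```

Emit:
{"method": "send_rows", "body": {"series": [[25, [0.04, -0.012, -0.06], [0, 0, 0]], [25, [0, 0, -0.06], [0, 0, 0]], [25, [0, 0, -0.04], [0, 0, 0]], [25, [0, 0, -0.02], [0, 0, 0]], [25, [0, 0, -0.02], [0, 0, 0]], [25, [0, 0, 0], [0, 0, 0]]]}}

```text
clock: 36.05
eef_pos: [648.5, 12.5, 151.2]
tool_rot: [-3.135, 0.705, 3.06]
force: [-2.1, -0.6, 3.8]
width: 30.5
gripper_force: 61.0
```

```bash
python3 - <<'E'
from h import *
s=st((649,12.4,150.9),-5); caps((10,))
E
```

```text
t 36.05 q [-0.16, 0.67, 0.04, 2.24, 2.86, 0.47, -1.5] pos [648.5, 12.5, 151.2] F [-2.1 -0.6  3.8] w 30.5
heading -5.2 tilt 40.4 y.z -0.005
turn units [ 0.06  0.08 -0.02]
shift units [ 0.008 -0.001 -0.006]
10 184 cap [652.   12.4 194.3] circle [646.4  15. ]
```

Seated. Releasing and backing away.

Emit:
{"method": "send_rows", "body": {"series": [[40, [0, 0, 0], [0, 0, 0]], [52, [0, 0, 0], [0, 0, 0]], [52, [0, 0, 0], [0, 0, 0]], [52, [-0.4, 0.04, 0], [0, 0, 0]], [52, [-0.6, 0.05, 0], [0, 0, 0]], [52, [-0.2, 0, 0.5], [0, 0, 0]], [52, [-0.2, 0, 0.6], [0, 0, 0]], [52, [-0.1, 0, 0.8], [0, 0, 0]]]}}

```text
clock: 37.1
eef_pos: [557.0, 18.0, 264.4]
tool_rot: [-3.135, 0.701, 3.061]
force: [0.8, 0.3, -0.0]
width: 52.0
gripper_force: 0.0
```

Emit:
{"method": "send_rows", "body": {"series": [[52, [-0.5, 0.1, 0.4], [0, 0, 0]], [52, [-0.3, 0, 0.2], [0, 0, 0]], [52, [0, 0, 0], [0, 0, 0]]]}}

```text
clock: 37.48
eef_pos: [509.7, 24.4, 301.5]
tool_rot: [-3.138, 0.706, 3.059]
force: [0.1, 0.2, -0.3]
width: 52.2
gripper_force: 0.0
```

```bash
python3 - <<'E'
from h import *
s=st(); caps((10,90,170,250))
d=get_image("top"); P=pts(d); q=P[(P[...,2]>150)&(P[...,2]<170)&(abs(P[...,0]-489)<30)&(abs(P[...,1]+30)<30)]; print("mill",q.mean(0).round(1))
a=d["img"][120:260,180:480]; b=get_image("scene")["img"][110:310,230:400]
cv2.imwrite("pics/f.png",cv2.vconcat([cv2.resize(a,(700,327)),cv2.resize(b,(700,824))[:270]])[...,::-1])
E
```

```text
t 37.48 q [-0.37, 0.19, 0.15, 2.43, 2.3, 0.23, -0.99] pos [509.7, 24.4, 301.5] F [ 0.1  0.2 -0.3] w 52.2
heading -5.1 tilt 40.4 y.z -0.003
10 144 cap [652.7  10.8 193.6] circle [653.   11.2]
90 141 cap [652.1  90.1 194.2] circle [652.5  90.5]
170 138 cap [649.  170.6 189.6] circle [649.3 171.1]
250 140 cap [651.9 248.3 193.9] circle [652.7 248.9]
mill [490.6 -38.  158.3]
```

View pics/f.png

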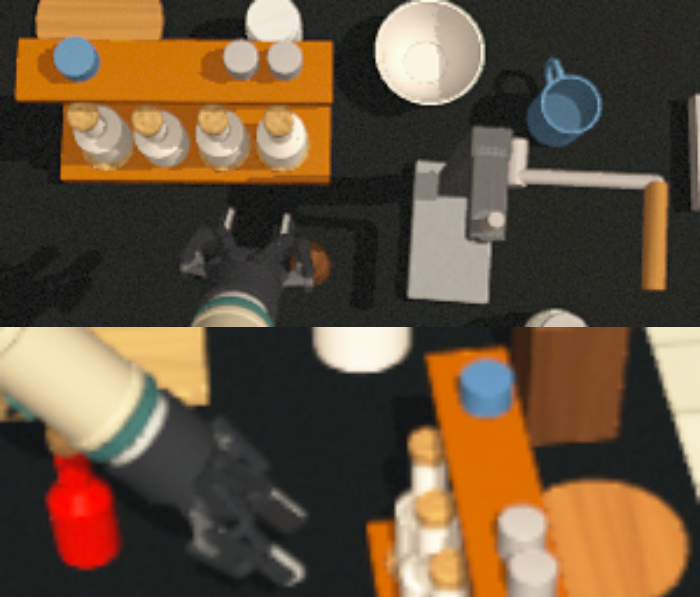

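```bash
python3 -c "
from cell import ctrl
print(ctrl.finish_job())"
```

```text
the job is handed in; nothing more can be done
None
```

I pressed the cork fully home and eased the lever back up slowly over about 5 s. All three bottles now stand upright on the free coasters, each within about 4 mm of centre, in a row with the shelf bottle. The job is handed in, at about 37.5 s.

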